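Hook the dust cover onto the ring box

ROBOT

A 6-joint arm with a two-finger parallel gripper is mounted at the origin on the work surface. World frame = base frame: x ahead of the robot, y to its left, z up, the work surface at z = 0. Lengths are in m, angles in rad, forces in N, time in s.
With the tool pointing down it reaches from about 0.275 to 0.725 m from the base axis. Payload 15.9 kg.
Tool frame: the origin (TCP) lies at the very end of the fingers, on their centre line; the grasp point (between the pads) lies manip.pinch_z behind it (manip.pinch_z is the distance from the TCP to the grasp point, in m); z points along the fingers, y is the line along which they close (so a half turn about z gives the same grasp; the last joint's range is limited). The gripper opens to 85 mm and grips with 20 to 120 N. Pads are 22 mm wide; open, the fingers measure 114 mm over their backs; the gripper's body (76 mm by 85 mm) begins 54 mm behind the grasp point. The pads swing forward as they close: fully open they stand 13 mm farther back than shut.
Start: joints at [1.107, 0.213, -0.034, 1.323, 0, 1.571], TCP at [0.224, 0.447, 0.231] pointing down, gripper open.
Joint ranges: [-2.98, 2.98], [-0.74, 1.72], [-1.14, 1.35], [-2.1, 2.04], [-1.57, 1.44], [-3.14, 3.14]. Speed limits (rad/s): [1.89, 1.89, 2.39, 2.57, 3.14, 3.14].

INTERFACE

Orientations are given as [roll, pitch, yaw] about the fixed x, y, z axes, in that order (R = Rz(yaw) Ry(pitch) Rx(roll)).
In Python, from bench import manip, imaging gives the robot as it stands.
- The arm moves only by the tool jog_arm, never from a script. Its argument "steps" is a list of rows, each a list of 3 entries, a list of its own where there are three numbers: the shift along the tool's x, y, z in m, then the turn, a rotation vector about the tool's x, y, z in degrees, then the opening, from 0 (shut) to 1 (fully open). A call has exactly 8 rows; each row is the pose to reach, as a shift and turn from the pose commanded when the call began, along the tool's axes at that moment; what a row does not reach only later rows make up. A row lasts 1/10 s, in which the tool goes at most 50 mm and 8.59 degrees, less where a joint would pass 70% of its speed; a pose out of reach is approached as far as the arm can. A call with a gripper value outside its range is refused whole. The fingers move at their own pace and stop on an object; "grip_force" is the grip in N (left out, the last holds). Time passes only in rows, so rows that repeat a pose let the fingers close, or fill a call up. It gives the time, the measured TCP pose, the force, the opening and the grip force at its end, in the units of the state.
- manip.state(): the state, without advancing time (a new reading comes with each control period).
- imaging.grab_frame(name): name is "scene" or "top" or "wrist"; returns a dict with "color" (420x560x3 uint8, red, green, blue), "range_z" (420x560 float32, m along the optical axis (not along the pixel's ray), 0 where there is no reading), "fx", "fy", "cx", "cy" (pixels), "k1" (the pictures are not rectified: a ray, as slopes to the right and down, at radius r is drawn at 1 + k1 r^2 times it, then the intrinsics apply), "rvec" (rotation vector, rad) and "tvec" (3), from world to camera coordinates, as OpenCV has them. Camera axes: x right, y down, z forward; pixel columns grow to the right and rows downward; lengths in m; the calibration is good to about 2 mm. A picture is of the moment at which its call begins.
- manip.finish_job(): hands the job in; it is judged then, once.
The state is a dict: "time": time; "q": joint angles; "qd": joint speeds; "effort": joint torques, N m; "eef_pos": TCP position; "orientation": TCP orientation; "ft_force": force on the tool from outside, world axes, zero at the start; "wrist_torque": the same for the moment, N m; "gripper_width": finger opening in m; "finger_force": force on a finger pad.
Only numpy, scipy, OpenCV 4.12 (cv2) and the standard library are available. Lean on these libraries where they do the work, as an engineer would, in place of code of your own. Each camera call takes 0.05 s, during which the arm holds its last target. There are 200 camera calls.

TASK

Put the blue dust cover on the box of steel rings (not the box of brass bushings): hold the cover by its black handle, tilted about 20 degrees with its bare-metal tongue low, hook the tongue under the yellow lip at the end of the box, then swing the cover down until it lies flat on the box, square and centred. Lower it in the hand, do not let go of it while it is still tilted, then release it; leave the standing gauge where it is.

Things in the scene. Friction and masses are not known exactly. Their poses are not given: they have to be found in the camera images.
- cover: Loose cover, 176 mm long (x), 5 thick, 0.2 to 0.4 kg, flat on the table. Origin: underside, middle of the tongue's outer edge; +x runs to the free edge, +z up. x = 0 to 30: bare aluminium tongue 100 wide (y); 30 to 176: blue panel 152 wide. Black handle bar on top, centred at x = 95, y = 0: 14 thick (x), 64 long (y), from 5 to 35 above the underside. Tongue starts roughly towards the robot.
- ring_box: Fixed brown box of bright steel and blue rings, 200 x 128 mm. Origin: centre of underside; +x away from the lip end. Side walls and a sill (x -96 to -40) are 65 high. Lip end: wall, inner face x = -96; from it the yellow lip reaches to x = -68, underside 91, top 95 high. Other end wall: 88 high, inner face x = 96. Seated, the cover lies flat between these walls, its origin at x = -88 +-8, z = 65.
- bushing_box: Bystander: fixed box of the same build and axes, filled with small brass and copper coloured bushings. One box stands left of the cover and the other right, either way round.
- gauge: Bystander: loose turned steel plug gauge standing upright on the table beyond the cover, 90 mm high, foot 40 mm across. Origin: centre of its underside.
Mind the look-alikes: they are no part of the job. Of the things like the cover, leave any that is green, red or turquoise; of the rest the larger one is meant.

How it is judged:
On the way:
1. the cover's tongue is under the yellow lip of the ring box while the cover is tilted by more than 6 degrees (x of cover in the frame of ring_box between -0.1 and -0.073 m and z of cover in the frame of ring_box between 0.06 and 0.091 m and y of cover in the frame of ring_box between -0.03 and 0.03 m and angle between cover's own z axis and vertical above 0.105 rad), for 0.1 s.
At the end, for the whole second after the job is handed in: The cover lies at rest and flat (within 3 degrees) on the side walls of the ring box, its tongue at least 5 mm under the yellow lip, its free edge down inside the raised end wall, centred sideways within 15 mm and square to the box within 10 degrees; the gauge stands within 30 mm of where it was (x of cover in the frame of ring_box between -0.1 and -0.073 m and y of cover in the frame of ring_box between -0.015 and 0.015 m and z of cover in the frame of ring_box between 0.061 and 0.07 m and angle between cover's own z axis and vertical below 0.05 rad and angle between the x axis of cover and the x axis of ring_box, either way round below 0.175 rad and linear speed of cover below 0.01 m/s and distance of gauge from where it was at the start of the episode below 0.03 m); the robot touches nothing.
It fails at once if the cover is let go while tilted by more than 9 degrees (angle between cover's own z axis and vertical above 0.157 rad and contact force between cover and the fingers below 0.05 N).
It fails at once if the gauge is knocked over or pushed more than 30 mm (distance of gauge from where it was at the start of the episode above 0.03 m).
It also fails if it takes over 46 s, if anything falls off the work surface, if the arm or the gripper's body presses on something with over 40 N, if the wrist force passes 120 N, or if a joint passes its speed limit or range.

## Working session

There is one attempt and no reset: what is moved stays moved. The work goes in short steps, Python scripts to look and compute and a tool call to move; the robot and the scene stay as the last step left them, time stands still between calls to the robot, and variables do not carry over. Pictures are saved under pics/ and viewed, at most 10 in all, crops included, and the job is handed in when it is done.

Besides the shell and the picture viewer there is one more tool, called by a JSON object that holds its "op" and its "data". jog_arm: Moves the arm, as the interface text tells. Its arguments: {"type":"object","properties":{"steps":{"type":"array","items":{"type":"array"}},"grip_force":{"type":"number"}},"required":["steps"]}

```bash
mkdir -p pics; cat > h.py <<'E'
import numpy as np, cv2
from bench import manip, imaging
def points(f):
    h,w=f["range_z"].shape
    K=np.array([[f["fx"],0,f["cx"]],[0,f["fy"],f["cy"]],[0,0,1.]])
    u,v=np.meshgrid(np.arange(w),np.arange(h))
    p=np.stack([u.ravel(),v.ravel()],1).astype(np.float64)[:,None]
    n=cv2.undistortPoints(p,K,np.array([f["k1"],0,0,0,0.])).reshape(h,w,2)
    z=f["range_z"][...,None]
    c=np.concatenate([n*z,z],2)
    R=cv2.Rodrigues(np.array(f["rvec"],float))[0]
    P=(c-np.array(f["tvec"]).reshape(3))@R
    P[f["range_z"]==0]=np.nan
    return P
def save(n,img): cv2.imwrite(f"pics/{n}.png",img[...,::-1])
E
python3 - <<'E'
from h import *
s=manip.state();print(s, manip.pinch_z)
for n in("top","scene"):
    f=imaging.grab_frame(n);np.savez(n,**f)
    save(n,f["color"])
    print(n,f["fx"],f["k1"],-cv2.Rodrigues(np.array(f["rvec"],float))[0].T@np.array(f["tvec"]).reshape(3), (f["range_z"]>0).mean())
E
```

```text
{'time': 0.0, 'q': array([ 1.10700159e+00,  2.13390070e-01, -3.50327767e-02,  1.32347859e+00,
        2.42829239e-06,  1.57081687e+00]), 'qd': array([ 3.08183968e-04,  8.59926202e-04, -3.10523420e-05,  8.58391698e-04,
        4.88616422e-04,  8.03833599e-04]), 'effort': array([ 1.42933288e-03, -6.86171865e+01,  4.87113941e+01,  1.80217135e-02,
       -4.91901346e-05,  7.83568453e-06]), 'eef_pos': array([0.22352904, 0.4468954 , 0.23080965]), 'orientation': array([-3.14048755e+00, -2.40558409e-06,  2.67777736e+00]), 'ft_force': array([ 0.47427899,  0.1564784 , -0.41375792]), 'wrist_torque': array([-0.0016003 ,  0.03102753,  0.00899967]), 'finger_force': 0.0, 'gripper_width': 0.08539336366206911} 0.0187
top 436.4287254110851 -0.023141755027104284 [ 0.3887037  -0.14616255  1.29326261] 0.9958418367346938
scene 386.9039358833449 -0.10234619640761658 [1.21880997 0.36354977 0.91088188] 0.9960331632653061
```

View pics/top.png

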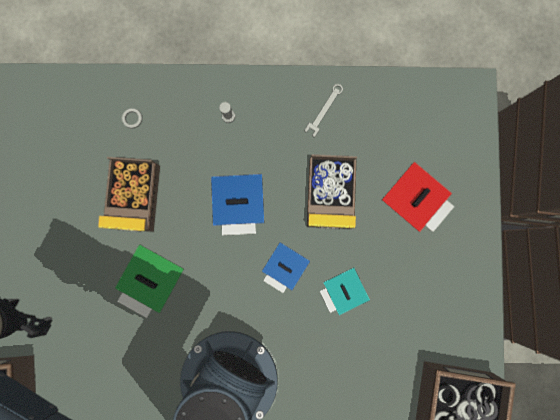

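View pics/scene.png

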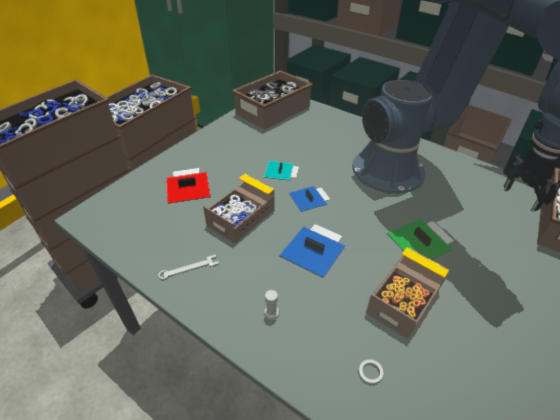

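The top view shows the large blue cover at about (237,200), with its tongue at (238,229). The ring box is at (332,190) with its yellow lip at (332,220), on the robot's right. The brass bushings are at (128,195) and the gauge at (227,112). Next I'll measure the cover, handle, lip and box walls.

```bash
python3 - <<'E'
from h import *
f=dict(np.load("top.npz"));P=points(f);hsv=cv2.cvtColor(f["color"],cv2.COLOR_RGB2HSV)
H,S,V=[hsv[...,i].astype(int) for i in range(3)]
def reg(r0,r1,c0,c1):
    m=np.zeros(H.shape,bool);m[r0:r1,c0:c1]=1;return m
def rep(n,m):
    m=cv2.morphologyEx(m.astype(np.uint8),cv2.MORPH_OPEN,np.ones((2,2)))>0
    Q=P[m];Q=Q[~np.isnan(Q[:,0])];r=cv2.minAreaRect(Q[:,:2].astype(np.float32)*1000)
    print(n,len(Q),"mean",Q.mean(0).round(4),"zmed",np.median(Q[:,2]).round(4),"rect",np.round(r[0],1),np.round(r[1],1),round(r[2],1))
    return Q
c=reg(160,245,200,275)
rep("blue",c&(H>95)&(H<125)&(S>120)&(V>60)|c&(V<60))
rep("handle",c&(V<60))
rep("tongue",reg(215,245,215,265)&(S<40)&(V>170))
b=reg(145,235,298,364)
y=rep("lip",b&(H>20)&(H<35)&(S>150))
rep("liptop",b&(H>20)&(H<35)&(S>150)&(P[...,2]>.085))
rep("box>45",b&(P[...,2]>.045))
rep("farwall",reg(145,180,298,364)&(P[...,2]>.077))
rep("gauge",reg(90,130,210,245)&(P[...,2]>.07))
f=dict(np.load("scene.npz"));P=points(f);hsv=cv2.cvtColor(f["color"],cv2.COLOR_RGB2HSV)
H,S,V=[hsv[...,i].astype(int) for i in range(3)]
print("scene")
c=reg(220,280,275,350)
rep("blue",c&(H>95)&(H<125)&(S>120)&(P[...,2]<.02))
rep("handletop",c&(V<60)&(P[...,2]>.03))
b=reg(165,245,200,280)
rep("liptop",b&(H>20)&(H<35)&(S>150)&(P[...,2]>.09))
rep("box>55",b&(P[...,2]>.055))
E
```

```text
blue 2411 mean [ 0.5225 -0.0161  0.0055] zmed 0.0044 rect [523.6 -15.4] [144.2 151.1] 3.6
handle 95 mean [ 0.5149 -0.0175  0.025 ] zmed 0.0316 rect [516.  -15.7] [ 9.9 59.2] 0.9
tongue 351 mean [ 0.4349 -0.0217  0.0033] zmed 0.0034 rect [435.1 -21.4] [30.6 99.3] 3.8
lip 538 mean [ 0.4593 -0.2866  0.0886] zmed 0.0937 rect [ 460.3 -295.3] [143.5  30.8] 89.5
liptop 521 mean [ 0.4597 -0.2865  0.0907] zmed 0.0938 rect [ 460.3 -295.3] [143.5  30.8] 89.5
box>45 2724 mean [ 0.5395 -0.2884  0.0622] zmed 0.0579 rect [ 552.4 -295.2] [147.5 214.2] 88.7
farwall 83 mean [ 0.6409 -0.295   0.0746] zmed 0.0777 rect [ 641.7 -300.6] [ 19.  143.7] 5.3
gauge 115 mean [0.7746 0.0177 0.0809] zmed 0.0883 rect [784.5  15.5] [25.9 48.5] 70.3
scene
blue 1565 mean [ 0.5347 -0.0053  0.0041] zmed 0.0039 rect [528.1  -9.1] [145.9 150.2] 3.4
handletop 0 mean [nan nan nan] zmed nan rect [0. 0.] [0. 0.] 0.0
liptop 235 mean [ 0.4641 -0.2768  0.0922] zmed 0.0941 rect [ 450.4 -315.8] [200.9  56.4] 73.4
box>55 1277 mean [ 0.5298 -0.2758  0.0681] zmed 0.0641 rect [ 512.1 -292.7] [296.8 177.6] 15.0<stdin>:9: RuntimeWarning: Mean of empty slice.
  ret = um.true_divide(
  return _methods._mean(a, axis=axis, dtype=dtype,
  ret = ret.dtype.type(ret / rcount)
```

```bash
cat >> h.py <<'E'
from scipy.spatial.transform import Rotation as Ro
def cast(f,uv,z):
    K=np.array([[f["fx"],0,f["cx"]],[0,f["fy"],f["cy"]],[0,0,1.]])
    n=cv2.undistortPoints(np.float64(uv).reshape(-1,1,2),K,np.array([f["k1"],0,0,0,0.])).reshape(-1,2)
    R=cv2.Rodrigues(np.array(f["rvec"],float))[0];C=-R.T@np.array(f["tvec"]).reshape(3)
    d=np.c_[n,np.ones(len(n))]@R
    return C+d*((z-C[2])/d[:,2])[:,None]
def rect(f,m,z):
    m=m.astype(np.uint8);c=max(cv2.findContours(m,cv2.RETR_EXTERNAL,cv2.CHAIN_APPROX_NONE)[0],key=cv2.contourArea)
    q=cast(f,c[:,0],z)[:,:2]*1000;r=cv2.minAreaRect(q.astype(np.float32));print(z,[np.round(a,1) for a in r]);return q
def toR(yaw,tilt): # tool y along box/cover heading yaw, leaned by tilt (deg): cover +x end up
    return Ro.from_euler('z',yaw,degrees=True)*Ro.from_euler('y',-tilt,degrees=True)*Ro.from_matrix(np.array([[0,1,0],[1,0,0],[0,0,-1.]]))
def go(p,yaw,tilt):
    s=manip.state();R0=Ro.from_euler('xyz',s["orientation"]);R1=toR(yaw,tilt)
    print("shift mm",(R0.inv().apply(np.array(p)-s["eef_pos"])*1000).round(1),"turn",np.degrees((R0.inv()*R1).as_rotvec()).round(2))
E
python3 - <<'E'
from h import *
for n,zb,zy in(("top",(160,245,200,275),(200,235,300,364)),("scene",(215,280,275,350),(170,200,235,280))):
    f=dict(np.load(n+".npz"));hsv=cv2.cvtColor(f["color"],cv2.COLOR_RGB2HSV)
    H,S,V=[hsv[...,i].astype(int) for i in range(3)]
    def reg(a):
        m=np.zeros(H.shape,bool);m[a[0]:a[1],a[2]:a[3]]=1;return m
    c=reg(zb);rect(f,c&(H>95)&(H<125)&(S>120)&(V>60),.005)
    rect(f,c&(S<40)&(V>170),.005)
    q=rect(f,reg(zy)&(H>20)&(H<35)&(S>150)&(V>100),.095)
    e=q[q[:,0]>np.median(q[:,0])+8]; e=e[np.abs(e[:,1]+295)<55]; print("far lip edge slope deg",np.degrees(np.polyfit(e[:,1],e[:,0],1)[0]), e[:,0].mean())
go([.516,-.016,.12],3.7,0)
E
```

```text
0.005 [array([526. , -12.5]), array([143.7, 151.2]), np.float64(3.7)]
0.005 [array([437.9, -18.6]), array([30.9, 98.9]), np.float64(4.2)]
0.095 [array([ 461.2, -283.8]), array([126.8,  33.9]), np.float64(88.2)]
far lip edge slope deg 2.316411863868838 476.08229292314144
0.005 [array([527.2, -12.3]), array([146. , 150.8]), np.float64(3.5)]
0.005 [array([437.6, -18.8]), array([ 32.1, 102.6]), np.float64(4.0)]
0.095 [array([ 464.9, -282.7]), array([129.9,  32.2]), np.float64(88.0)]
far lip edge slope deg 2.445487810549229 478.78489735160775
shift mm [-468.7 -283.1  111.1] turn [-5.000e-02  3.000e-02  5.973e+01]
```

{"op": "jog_arm", "data": {"steps": [[[-0.469, -0.283, 0.091], [0, 0, 59.8], 1], [[-0.469, -0.283, 0.091], [0, 0, 59.8], 1], [[-0.469, -0.283, 0.091], [0, 0, 59.8], 1], [[-0.469, -0.283, 0.091], [0, 0, 59.8], 1], [[-0.469, -0.283, 0.091], [0, 0, 59.8], 1], [[-0.469, -0.283, 0.091], [0, 0, 59.8], 1], [[-0.469, -0.283, 0.091], [0, 0, 59.8], 1], [[-0.469, -0.283, 0.091], [0, 0, 59.8], 1]]}}

```text
time: 0.9
eef_pos: [0.4352, 0.1117, 0.1654]
orientation: [3.142, -0.0, 1.628]
ft_force: [1.5, 0.5, -0.5]
gripper_width: 0.0855
finger_force: 0.0
```

```bash
python3 - <<'E'
from h import *
print(manip.state()["eef_pos"],manip.state()["time"]);go([.5185,-.013,.12],3.8,0)
E
```

```text
[0.43518478 0.11169555 0.16540446] 0.9
shift mm [-129.3   76.    45.4] turn [ 0.  -0.  -0.5]
```

{"op": "jog_arm", "data": {"steps": [[[-0.129, 0.076, 0.045], [0, 0, 0], 1], [[-0.129, 0.076, 0.045], [0, 0, 0], 1], [[-0.129, 0.076, 0.045], [0, 0, 0], 1], [[-0.129, 0.076, 0.045], [0, 0, 0], 1], [[-0.129, 0.076, 0.045], [0, 0, 0], 1], [[-0.129, 0.076, 0.045], [0, 0, 0], 1], [[-0.129, 0.076, 0.045], [0, 0, 0], 1], [[-0.129, 0.076, 0.045], [0, 0, 0], 1]]}}

```text
time: 1.7
eef_pos: [0.5184, -0.0092, 0.1213]
orientation: [3.141, 0.0, 1.636]
ft_force: [-0.2, -0.1, -0.3]
gripper_width: 0.0853
finger_force: 0.0
```

```bash
python3 - <<'E'
from h import *
print(manip.state()["eef_pos"],manip.state()["time"]);go([.5185,-.013,.12],3.8,0)
f=imaging.grab_frame("wrist");save("w1",f["color"]);np.savez("w1",**f)
hsv=cv2.cvtColor(f["color"],cv2.COLOR_RGB2HSV);H,S,V=[hsv[...,i].astype(int) for i in range(3)]
P=points(f)
m=(V<60)&(P[...,2]>.028)&(P[...,2]<.042)
Q=P[m];print(len(Q),np.median(Q,0)); r=cv2.minAreaRect((Q[:,:2]*1000).astype(np.float32));print(r)
m=(H>95)&(H<125)&(S>120)&(np.abs(P[...,2])<.012);Q=P[m];print(cv2.minAreaRect((Q[:,:2]*1000).astype(np.float32)))
E
```

```text
[ 0.51843653 -0.00919054  0.12128425] 1.7
shift mm [-3.8 -0.2  1.3] turn [ 0.04  0.   -0.08]
859 [ 0.51686621 -0.00176963  0.03397356]
((517.2550659179688, -12.55111312866211), (11.544366836547852, 61.55393981933594), 3.9618477821350098)
((424.1109619140625, -42.78306579589844), (386.0132751464844, 177.42564392089844), 16.256732940673828)
```

View pics/w1.png

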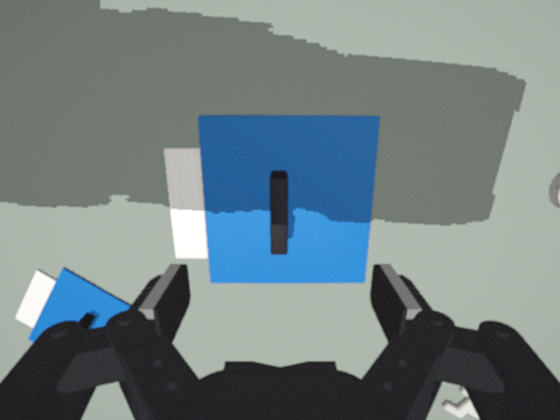

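The wrist view shows the handle at (279,212), lined up between the open fingers. Its measured centre is (0.517, -0.0126), which agrees with the other two cameras. Now I'll descend and grip.

{"op": "jog_arm", "data": {"steps": [[[-0.0037, 0, 0.04], [0, 0, 0], 1], [[-0.0037, 0, 0.08], [0, 0, 0], 1], [[-0.0037, 0, 0.1], [0, 0, 0], 1], [[-0.0037, 0, 0.11], [0, 0, 0], 1], [[-0.0037, 0, 0.11], [0, 0, 0], 1], [[-0.0037, 0, 0.11], [0, 0, 0], 0], [[-0.0037, 0, 0.11], [0, 0, 0], 0], [[-0.0037, 0, 0.11], [0, 0, 0], 0]], "grip_force": 80}}

```text
time: 2.55
eef_pos: [0.5196, -0.0139, 0.0118]
orientation: [3.14, 0.0, 1.634]
ft_force: [-0.2, 0.6, 0.1]
gripper_width: 0.0441
finger_force: 0.0
```

{"op": "jog_arm", "data": {"steps": [[[0, 0, 0], [0, 0, 0], 0], [[0, 0, 0], [0, 0, 0], 0], [[0, 0, 0], [0, 0, 0], 0], [[0, 0, 0], [0, 0, 0], 0], [[0, 0, 0], [0, 0, 0], 0], [[0, 0, 0], [0, 0, 0], 0], [[0, 0, 0], [0, 0, 0], 0], [[0, 0, 0], [0, 0, 0], 0]]}}

```text
time: 3.35
eef_pos: [0.5192, -0.0139, 0.0113]
orientation: [3.141, 0.0, 1.634]
ft_force: [-2.6, 0.5, 9.0]
gripper_width: 0.0124
finger_force: 79.5
```

{"op": "jog_arm", "data": {"steps": [[[0, 0, -0.02], [0, 0, 0], 0], [[0, 0, -0.05], [0, 0, 0], 0], [[0, 0, -0.09], [0, 0, 0], 0], [[0, 0, -0.13], [0, 0, 0], 0], [[0, 0, -0.17], [0, 0, 0], 0], [[0, 0, -0.2], [0, 0, 0], 0], [[0, 0, -0.21], [0, 0, 0], 0], [[0, 0, -0.21], [0, 0, 0], 0]]}}

```text
time: 4.15
eef_pos: [0.5194, -0.0139, 0.2214]
orientation: [3.14, 0.0, 1.634]
ft_force: [-0.5, -0.1, -3.1]
gripper_width: 0.0122
finger_force: 78.6
```

```bash
python3 - <<'E'
from h import *
s=manip.state();print(s["eef_pos"],s["orientation"],s["ft_force"],s["wrist_torque"])
f=imaging.grab_frame("top");save("t2",f["color"]);np.savez("t2",**f)
P=points(f);hsv=cv2.cvtColor(f["color"],cv2.COLOR_RGB2HSV);H,S,V=[hsv[...,i].astype(int) for i in range(3)]
m=(H>95)&(H<125)&(S>120)&(P[...,2]>.15)&(P[...,2]<.25);Q=P[m];print(len(Q),np.median(Q,0))
A=np.c_[Q[:,:2],np.ones(len(Q))];k=np.linalg.lstsq(A,Q[:,2],rcond=None)[0];print("plane slopes deg",np.degrees(k[:2]),k)
w=(S<50)&(V>120)&(P[...,2]>.15)&(P[...,2]<.25)&(P[...,0]<.46);Q=P[w];print("tongue",len(Q),cv2.minAreaRect((Q[:,:2]*1000).astype(np.float32)),np.median(Q,0))
go([.42,-.287,.26],-2.1,20)
E
```

```text
[ 0.5194326  -0.01393388  0.221394  ] [3.13990263e+00 1.42850502e-04 1.63408572e+00] [-0.54864001 -0.06151354 -3.06252027] [-0.04732255 -0.0313099   0.01733386]
1285 [ 0.5220387  -0.06000278  0.21442397]
plane slopes deg [0.04596163 0.29191984] [0.00080218 0.00509496 0.21440826]
tongue 228 ((266.8157958984375, -36.43885803222656), (47.793094635009766, 382.870361328125), 87.2918930053711) [ 0.44175757 -0.04531648  0.21428092]
shift mm [-266.3 -115.9  -40. ] turn [-20.    -1.     5.67]
```

```bash
cat >> h.py <<'E'
BOX=np.array([.545,-.2864,0]);YAW=-2.1;GRIP=np.array([.095,-.001,.0115])
def cov(x,z,tilt,y=0):
    Rb=Ro.from_euler('z',YAW,degrees=True)
    p=BOX+Rb.apply(np.array([x,y,z])/1000+Ro.from_euler('y',-tilt,degrees=True).apply(GRIP))
    print("tcp",p.round(4));go(p,YAW,tilt)
def where():
    s=manip.state();R=Ro.from_euler('xyz',s["orientation"])*toR(0,0).inv()
    o=s["eef_pos"]-R.apply(GRIP);b=Ro.from_euler('z',-YAW,degrees=True)
    print("t",s["time"],"cover in box mm",(b.apply(o-BOX)*1000).round(1),"tilt/yaw",(b*R).as_euler('xyz',degrees=True).round(2),"F",s["ft_force"].round(1),"w",s["gripper_width"],s["finger_force"])
E
python3 -c "
from h import *
cov(-45,170,20);where()"
```

```text
tcp [ 0.5853 -0.2889  0.2133]
shift mm [-278.6   48.9    6.7] turn [-20.    -1.     5.67]
t 4.2 cover in box mm [-130.8  262.8  208.5] tilt/yaw [0.   0.02 5.73] F [-0.1 -0.  -3. ] w 0.012384537085379534 78.61107230186462
```

{"op": "jog_arm", "data": {"steps": [[[-0.035, 0.006, 0], [-3, 0, 0.7], 0], [[-0.07, 0.012, 0], [-6, -0.3, 1.4], 0], [[-0.11, 0.019, 0], [-9, -0.5, 2.5], 0], [[-0.15, 0.026, 0], [-12, -0.6, 3.5], 0], [[-0.19, 0.033, 0.002], [-15, -0.8, 4.5], 0], [[-0.23, 0.04, 0.004], [-18, -0.9, 5.2], 0], [[-0.26, 0.046, 0.006], [-20, -1, 5.67], 0], [[-0.2786, 0.0489, 0.0067], [-20, -1, 5.67], 0]]}}

```text
time: 5.0
eef_pos: [0.5837, -0.2905, 0.2109]
orientation: [2.794, -0.002, 1.532]
ft_force: [-0.0, 0.2, -1.3]
gripper_width: 0.0124
finger_force: 78.5
```

```bash
python3 - <<'E'
from h import *
where();cov(-50,76,20)
f=imaging.grab_frame("scene");save("s3",f["color"]);np.savez("s3",**f)
f=imaging.grab_frame("top");np.savez("t3",**f)
i=f["color"][130:260,260:420];save("t3",cv2.resize(i,None,fx=4,fy=4,interpolation=cv2.INTER_CUBIC))
E
```

```text
t 5.0 cover in box mm [-46.6  -1.5 167.7] tilt/yaw [  0.1  -19.89  -0.16] F [-0.   0.2 -1.3] w 0.012444481109814142 78.5442566871643
tcp [ 0.5803 -0.2887  0.1193]
shift mm [  1.6 -34.4  84.9] turn [-0.11 -0.04 -0.15]
```

View pics/t3.png

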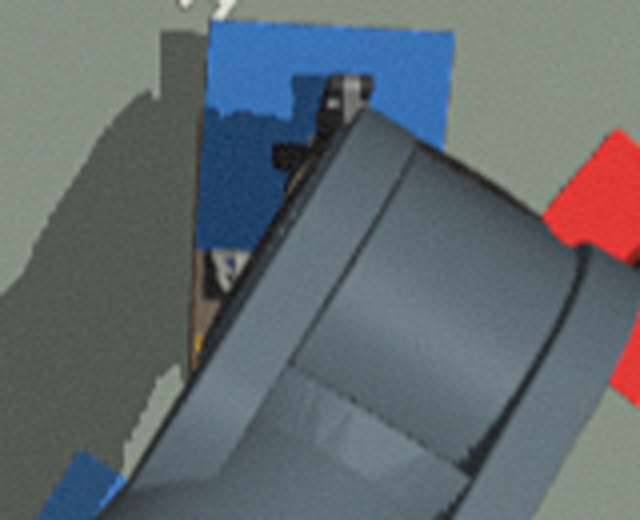

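View pics/s3.png

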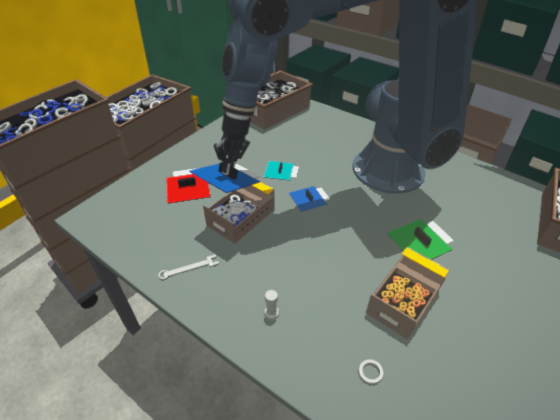

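The crop of the top view shows the cover tilted above the ring box, with its free edge along the top of the crop. The scene view has it hovering at (225,178), over the box at (238,210), and the gauge still standing at (272,303). Now I'll descend clear of the lip.

{"op": "jog_arm", "data": {"steps": [[[0.001, -0.006, 0.015], [-0.1, 0, -0.15], 0], [[0.001, -0.014, 0.035], [-0.1, 0, -0.15], 0], [[0.0016, -0.022, 0.055], [-0.1, 0, -0.15], 0], [[0.0016, -0.029, 0.072], [-0.1, 0, -0.15], 0], [[0.0016, -0.033, 0.081], [-0.1, 0, -0.15], 0], [[0.0016, -0.0344, 0.085], [-0.1, 0, -0.15], 0], [[0.0016, -0.0344, 0.085], [-0.1, 0, -0.15], 0], [[0.0016, -0.0344, 0.085], [-0.1, 0, -0.15], 0]]}}

```text
time: 5.9
eef_pos: [0.5825, -0.2872, 0.1232]
orientation: [2.79, 0.001, 1.537]
ft_force: [-0.2, 0.2, -1.5]
gripper_width: 0.0126
finger_force: 78.6
```

```bash
python3 - <<'E'
from h import *
where();cov(-87,74,20)
f=imaging.grab_frame("scene");i=f["color"][140:260,170:310];save("s4",cv2.resize(i,None,fx=5,fy=5,interpolation=cv2.INTER_CUBIC))
E
```

```text
t 5.9 cover in box mm [-47.7   1.3  79.6] tilt/yaw [ -0.08 -20.16   0.18] F [-0.2  0.2 -1.5] w 0.012568762632321234 78.64286541938782
tcp [ 0.5433 -0.2873  0.1173]
shift mm [ -1.4 -38.8  -8. ] turn [0.16 0.02 0.16]
```

View pics/s4.png

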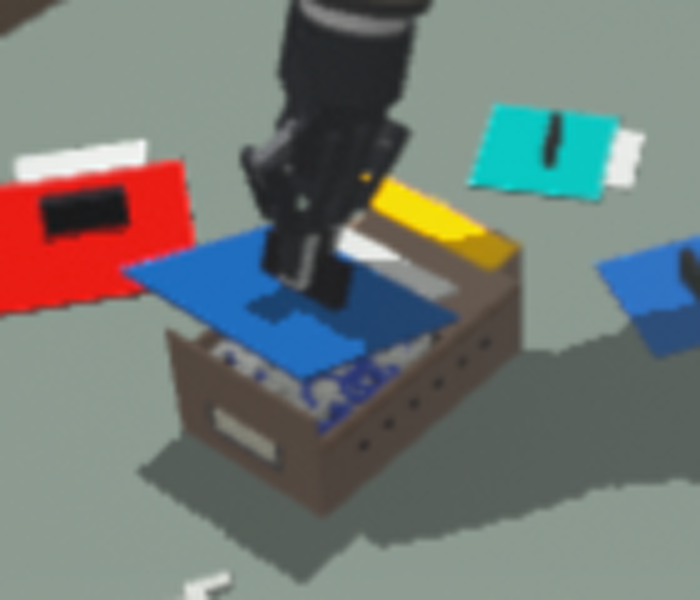

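The scene crop shows the white tongue at (400,265) on the box side of the yellow lip at (440,225), clear of it and low. I'll slide it under.

{"op": "jog_arm", "data": {"steps": [[[0, -0.001, 0.003], [0.1, 0, 0.1], 0], [[-0.0005, -0.002, 0.0055], [0.1, 0, 0.1], 0], [[-0.0007, -0.009, 0.0028], [0.1, 0, 0.1], 0], [[-0.001, -0.017, 0], [0.1, 0, 0.1], 0], [[-0.0012, -0.025, -0.003], [0.1, 0, 0.1], 0], [[-0.0014, -0.033, -0.006], [0.1, 0, 0.1], 0], [[-0.0014, -0.0388, -0.008], [0.1, 0, 0.1], 0], [[-0.0014, -0.0388, -0.008], [0.1, 0, 0.1], 0]]}}

```text
time: 6.75
eef_pos: [0.5421, -0.2873, 0.1167]
orientation: [2.792, 0.0, 1.534]
ft_force: [0.9, 0.5, -2.1]
gripper_width: 0.0125
finger_force: 78.6
```

```bash
python3 - <<'E'
from h import *
where();cov(-87,70,14);cov(-87,68,8);cov(-87,67,3);cov(-87,66,0)
f=imaging.grab_frame("scene");i=f["color"][140:260,170:310];save("s5",cv2.resize(i,None,fx=5,fy=5,interpolation=cv2.INTER_CUBIC))
E
```

```text
t 6.75 cover in box mm [-88.2  -0.   73.4] tilt/yaw [-2.000e-02 -2.001e+01  2.000e-02] F [ 0.9  0.5 -2.1] w 0.012548641482091182 78.63233685493469
tcp [ 0.5474 -0.2875  0.1041]
shift mm [ 0.   0.7 13.6] turn [6.01 0.01 0.02]
tcp [ 0.5504 -0.2876  0.0926]
shift mm [ 0.  -0.4 25.5] turn [1.201e+01 1.000e-02 2.000e-02]
tcp [ 0.5522 -0.2877  0.0835]
shift mm [ 0.  -1.8 34.7] turn [17.01  0.02  0.02]
tcp [ 0.553  -0.2877  0.0775]
shift mm [ 0.  -3.2 40.6] turn [2.001e+01 2.000e-02 2.000e-02]
```

View pics/s5.png

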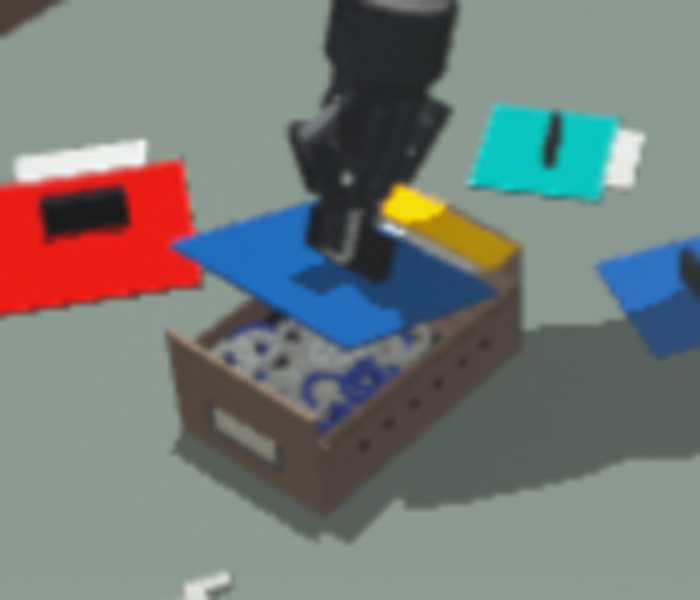

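The crop shows the tongue under the lip: only a thin white strip is left at (395,230), beside the yellow at (450,230). No contact force is showing. Next I'll swing the cover down, stopping at 4 degrees to check the force.

{"op": "jog_arm", "data": {"steps": [[[0, 0.0003, 0.0065], [3, 0, 0], 0], [[0, 0.0007, 0.0136], [6, 0, 0], 0], [[0, 0.0002, 0.0195], [9, 0, 0], 0], [[0, -0.0004, 0.0255], [12, 0, 0], 0], [[0, -0.001, 0.0302], [14.5, 0, 0], 0], [[0, -0.0016, 0.0338], [16.5, 0, 0], 0], [[0, -0.0016, 0.0338], [16.5, 0, 0], 0], [[0, -0.0016, 0.0338], [16.5, 0, 0], 0]]}}

```text
time: 7.6
eef_pos: [0.5533, -0.2875, 0.0841]
orientation: [3.079, 0.0, 1.535]
ft_force: [-0.0, 0.3, -1.8]
gripper_width: 0.0123
finger_force: 78.6
```

```bash
python3 -c "
from h import *
where();cov(-87,66,0);cov(-87,65,0)"
```

```text
t 7.6 cover in box mm [-85.7   0.1  66.7] tilt/yaw [-0.01 -3.57  0.06] F [-0.   0.3 -1.8] w 0.012306961196321686 78.55156302452087
tcp [ 0.553  -0.2877  0.0775]
shift mm [-0.2 -0.8  6.5] turn [3.57 0.01 0.06]
tcp [ 0.553  -0.2877  0.0765]
shift mm [-0.2 -0.8  7.5] turn [3.57 0.01 0.06]
```

{"op": "jog_arm", "data": {"steps": [[[0, -0.0002, 0.0018], [1, 0, 0], 0], [[0, -0.0005, 0.0036], [2, 0, 0], 0], [[0, -0.0007, 0.0052], [3, 0, 0], 0], [[0, -0.0008, 0.0062], [3.57, 0, 0], 0], [[0, -0.0008, 0.0065], [3.57, 0, 0], 0], [[0, -0.0008, 0.0065], [3.57, 0, 0], 0], [[0, -0.0008, 0.0065], [3.57, 0, 0], 0], [[0, -0.0008, 0.0065], [3.57, 0, 0], 0]]}}

```text
time: 8.4
eef_pos: [0.5525, -0.2876, 0.0779]
orientation: [-3.141, 0.0, 1.535]
ft_force: [-0.7, -0.2, -1.3]
gripper_width: 0.0123
finger_force: 78.6
```

```bash
python3 - <<'E'
from h import *
where()
E
```

```text
t 8.4 cover in box mm [-87.5  -0.   66.4] tilt/yaw [-0.02  0.04  0.04] F [-0.7 -0.2 -1.3] w 0.012256233807153884 78.60403060913086
```

{"op": "jog_arm", "data": {"steps": [[[0, 0, 0.0005], [0, 0, 0], 0], [[0, 0, 0.001], [0, 0, 0], 0], [[0, 0, 0.0015], [0, 0, 0], 0], [[0, 0, 0.002], [0, 0, 0], 0], [[0, 0, 0.002], [0, 0, 0], 0], [[0, 0, 0.002], [0, 0, 0], 0], [[0, 0, 0.002], [0, 0, 0], 0], [[0, 0, 0.002], [0, 0, 0], 0]]}}

```text
time: 9.2
eef_pos: [0.5526, -0.2876, 0.0763]
orientation: [-3.141, 0.0, 1.535]
ft_force: [-3.7, 1.8, 7.2]
gripper_width: 0.0126
finger_force: 79.9
```

It's in contact at about 9 N and lying flat. Next step is to release.

{"op": "jog_arm", "data": {"steps": [[[0, 0, -0.0005], [0, 0, 0], 0.3], [[0, 0, -0.0005], [0, 0, 0], 0.6], [[0, 0, -0.0005], [0, 0, 0], 0.6], [[0, 0, -0.0005], [0, 0, 0], 0.6], [[0, 0, -0.001], [0, 0, 0], 0.6], [[0, 0, -0.005], [0, 0, 0], 0.6], [[0, 0, -0.015], [0, 0, 0], 0.6], [[0, 0, -0.03], [0, 0, 0], 0.6]]}}

```text
time: 10.0
eef_pos: [0.5523, -0.2874, 0.1062]
orientation: [-3.14, -0.0, 1.535]
ft_force: [-0.1, -0.4, 0.3]
gripper_width: 0.0509
finger_force: 0.0
```

{"op": "jog_arm", "data": {"steps": [[[0, 0, -0.02], [0, 0, 0], 0.6], [[0, 0, -0.05], [0, 0, 0], 0.6], [[0, 0, -0.08], [0, 0, 0], 0.6], [[0, 0, -0.12], [0, 0, 0], 0.6], [[0, 0, -0.16], [0, 0, 0], 0.6], [[0, 0, -0.18], [0, 0, 0], 0.6], [[0, 0, -0.18], [0, 0, 0], 0.6], [[0, 0, -0.18], [0, 0, 0], 0.6]]}}

```text
time: 10.8
eef_pos: [0.5529, -0.2876, 0.2862]
orientation: [-3.142, 0.001, 1.535]
ft_force: [-0.1, 0.9, -0.1]
gripper_width: 0.0513
finger_force: 0.0
```

```bash
python3 - <<'E'
from h import *
f=imaging.grab_frame("wrist");save("w6",f["color"])
P=points(f);hsv=cv2.cvtColor(f["color"],cv2.COLOR_RGB2HSV);H,S,V=[hsv[...,i].astype(int) for i in range(3)]
m=(H>95)&(H<125)&(S>120)&(P[...,2]>.055)&(P[...,2]<.085);Q=P[m]
k=np.linalg.lstsq(np.c_[Q[:,:2],np.ones(len(Q))],Q[:,2],rcond=None)[0]
print(len(Q),np.median(Q,0),np.degrees(k[:2]),cv2.minAreaRect((Q[:,:2]*1000).astype(np.float32)))
m=(H>20)&(H<35)&(S>150)&(P[...,2]>.085);Q=P[m];print(len(Q) and cv2.minAreaRect((Q[:,:2]*1000).astype(np.float32)))
E
```

```text
14967 [ 0.56413405 -0.27946395  0.06899793] [-0.01751773  0.02608058] ((561.5625, -287.6224365234375), (149.78761291503906, 147.7985382080078), 88.10236358642578)
((460.7668151855469, -284.6451416015625), (127.44027709960938, 32.00776290893555), 87.83094024658203)
```

View pics/w6.png

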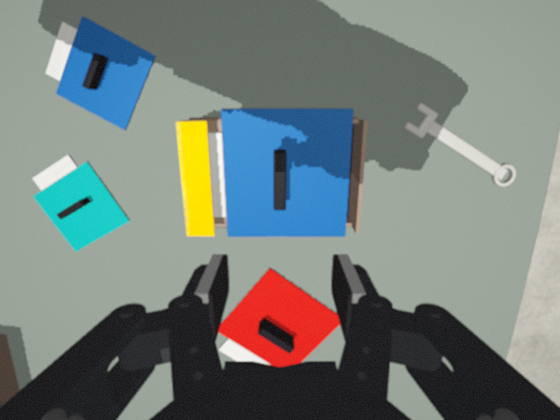

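The wrist view shows the cover flat on the ring box: the blue panel is centred at (288,172), between the yellow lip at (197,178) and the end wall at (358,175). By measurement it is flat within 0.1°, its origin is at x ≈ -86 mm, it is about 1 mm off centre, and it is square to the box.

```bash
python3 -c "
from bench import manip
print(manip.finish_job())"
```

```text
the job is handed in; nothing more can be done
None
```

The blue cover lies flat, square and centred on the ring box with its tongue under the yellow lip; it is released and the job was handed in at about 11 s, and the gauge was never approached.

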